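# Open the spares canister of unknown thread hand

## Robot

A 6-joint arm with a two-finger parallel gripper is mounted at the origin on the work surface. World frame = base frame: x ahead of the robot, y to its left, z up, the work surface at z = 0. Lengths are in m, angles in rad, forces in N, time in s.
With the tool pointing down it reaches from about 0.35 to 0.8 m from the base axis. Payload 7.3 kg.
Tool frame: the origin (TCP) lies at the very end of the fingers, on their centre line; the grasp point (between the pads) lies grasp_offset behind it (grasp_offset is the distance from the TCP to the grasp point, in m); x points along the fingers, y is the direction in which the jaws open and shut, and the axes are right-handed (so a half turn about x gives the same grasp; the last joint's range is limited). The gripper opens to 85 mm and grips with 20 to 120 N. Pads are 22 mm wide; open, the fingers measure 114 mm over their backs; the gripper's body (76 mm by 85 mm) begins 54 mm behind the grasp point. The pads swing forward as they close: fully open they stand 13 mm farther back than shut.
Start: joints at [1.143, 0.342, 1.524, -0, 1.275, -0.146], TCP at [0.146, 0.504, 0.231] pointing down, gripper open.
Joint ranges: [-2.53, 2.53], [-0.77, 2.02], [0.04, 2.7], [-1, 4.14], [0.28, 2.66], [-3.11, 3.11]. Speed limits (rad/s): [2.57, 2.57, 3.14, 3.14, 3.14, 3.14].

## Interface

Orientations are given as a unit quaternion [w, x, y, z].
In Python, from rig import * gives the robot as it stands.
- The arm moves only by the tool jog_arm, never from a script. Its argument "targets" is a list of rows, each a list of 7 numbers: the turn, a rotation vector about the tool's x, y, z in rad, then the shift along the tool's x, y, z in m, then the opening, from 0 (shut) to 1 (fully open). In form: [[wx, wy, wz, tx, ty, tz, hand], ...]. A call has 1 to 8 rows; each row shifts and turns the pose as measured when the row begins, along the tool's axes as they then stand; what a row does not reach is not made up. A row lasts 1/8 s, in which the tool goes at most 62.5 mm and 10.7 degrees, less where a joint would pass 70% of its speed; a pose out of reach is approached as far as the arm can. A call is refused whole if a number of a shift passes 0.0625 or a number of a turn 0.188, either way. A call with a gripper value outside its range is refused whole. The fingers move at their own pace and stop on an object; "force" is the grip in N (left out, the last holds). Time passes only in rows, so rows that do not move let the fingers close. It gives the time, the measured TCP pose, the force and the opening at its end, in the units of the state.
- state(): the state, without advancing time (a new reading comes with each control period).
- read_camera(name): name is "scene" or "top"; returns a dict with "img" (420x560x3 uint8, red, green, blue), "mtx" (3x3 intrinsics, pixels), "R" (3x3) and "t" (3): a world point X has camera coordinates R X + t. Camera axes: x right, y down, z forward; pixel columns grow to the right and rows downward; lengths in m; the calibration is good to about 2 mm. A picture is of the moment at which its call begins. There is no depth.
- finish_job(): hands the job in, once; it reports no verdict.
The state is a dict: "t": time; "qpos": joint angles; "joint_velocities": joint speeds; "tau": joint torques, N m; "ee_pos": TCP position; "tool_rot": TCP orientation; "force": force on the tool from outside, world axes, zero at the start; "wrist_torque": the same for the moment, N m; "opening": finger opening in m.
Only numpy, scipy, OpenCV 4.12 (cv2) and the standard library are available. Lean on these libraries where they do the work, as an engineer would, in place of code of your own. Each camera call takes 0.05 s, during which the arm holds its last target.

## Task

Get the spare fuses within reach: take the orange cap off its canister in the twin holder. It comes off with a part turn, but these canisters are made with either left-hand or right-hand threads and nothing on the outside shows which, so try loosening it both ways until you find the way it turns, then lift it off and finish still holding the cap in the gripper, upright, about 10 cm above where it sat, so that the mouth is open. Leave the blue-capped canister and the other things on the chart table where they are.

Things in the scene. Friction and masses are not known exactly. Their poses are not given: they have to be found in the camera images.
- holder: Aluminium twin holder screwed to the chart table: plate 100 x 250 x 8 mm, two collars. Origin: centre of its underside, on the table; x across, y along its length, z up. Two like white canisters (64 mm wide, 66 mm to the shoulder) are clamped in it at y = +65 and -65 mm and cannot turn or lift. Either cap may be on either side; one canister is left-handed, the other right-handed, no telling which.
- cap_orange: Orange ribbed plastic cap, loose, 40 to 85 g. Skirt 70 mm across, 29 mm high, on a canister neck 40 mm wide. Origin: on its axis at the skirt's lower edge, 77 mm above the table when seated; z up; x along its grip bar, within 0.07 rad of the holder's x when seated. It must be lifted about 25 mm to clear the neck.
- cap_orange_bar (a point): Middle of the orange cap's straight grip bar, 39 mm above the cap's origin: bar 46 mm long (cap x), 12 mm thick (cap y), from 29 to 50 mm above the origin. Lock: turned the wrong way it stops hard within 0.2 rad; the right way it turns easily to a hard stop 0.82 rad from the holder's x and lifts freely from 0.65 rad on. It does not rise as it turns; locked, it lifts 3 mm and holds fast.
- cap_blue: The same cap in blue on the other canister, same size, origin and axes. To be left alone.
- radio: Red handheld radio lying on its back, 118 x 58 x 34 mm with an 85 mm aerial on its +x end. Origin: centre of its underside. To be left alone.
- whistle: Orange plastic whistle, about 48 x 18 x 22 mm, lying near the holder on the robot's side. Origin under its round chamber. To be left alone.
- shackle: Steel shackle lying flat, about 56 x 50 x 10 mm, beyond the holder. Origin: centre of its underside. To be left alone.
- mug: White ceramic mug, 76 mm across, 85 mm high, with a handle. Origin: centre of its underside. To be left alone.
- chart_weight: Brass chart weight, 52 mm across, 42 mm high, with a waist. Origin: centre of its underside. To be left alone.
- ruler: Clear plastic chart ruler lying flat, 26 x 300 x 5 mm, long side along its y. Origin: centre of its underside. To be left alone.

How it is judged:
By the outcome, as a careful person would: the job done as asked, in the order asked, and still so for the second after the job is handed in, while the arm keeps its last pose, push and grip.
It also fails if it takes over 38 s, if anything falls off the work surface, if the arm or the gripper's body presses on something with over 40 N, if the wrist force passes 120 N, or if a joint passes its speed limit or range.

## Working session

There is one attempt and no reset: what is moved stays moved. The work goes in short steps, Python scripts to look and compute and a tool call to move; the robot and the scene stay as the last step left them, time stands still between calls to the robot, and variables do not carry over. Pictures are saved under pics/ and viewed, and the job is handed in when it is done.

Besides the shell and the picture viewer there is one more tool, called after "Emit:" in YAML: its name, and indented under it one key for each argument. jog_arm: Moves the arm, as the interface text tells. Its arguments: {"type":"object","properties":{"targets":{"type":"array"},"force":{"type":"number"}},"required":["targets"]}

```bash
mkdir -p pics; ls; python3 - <<'E'
from rig import *
import cv2
s=state();print({k:s[k] for k in ('t','ee_pos','tool_rot','opening','force')}); 
try: print(grasp_offset)
except Exception as e: print(e)
for n in("scene","top"):
    c=read_camera(n);cv2.imwrite(f"pics/{n}0.png",c["img"][:,:,::-1]);print(n,c["mtx"].tolist(),c["R"].tolist(),c["t"].tolist())
E
```

```text
pics
{'t': 0.0, 'ee_pos': array([0.14577801, 0.50393293, 0.23062298]), 'tool_rot': array([ 0.69993948,  0.09876642,  0.7002637 , -0.09980314]), 'opening': 0.08528026441649786, 'force': array([-0.4432099 ,  0.12155278, -0.59755766])}
0.0187
scene [[419.2900358869434, 0.0, 281.83849000884175], [0.0, 419.2900358869434, 212.76184858342424], [0.0, 0.0, 1.0]] [[0.06584652555319298, 0.997809809997799, 0.0063101620208043845], [0.6682527579666938, -0.03940065975035745, -0.7428901934210358], [-0.7410144981999203, 0.05313352127793396, -0.6693835540063166]] [-0.04690785240162804, -0.2840077008465138, 1.7592347472753822]
top [[430.93424457866365, 0.0, 271.7213337740408], [0.0, 430.93424457866365, 207.83715257097808], [0.0, 0.0, 1.0]] [[0.0010999974409234355, -0.9999818110784685, -0.0059302207257043325], [-0.9871674953571781, -0.0001388980535018844, -0.15968818621791117], [0.15968445796590697, 0.006029777736894154, -0.9871496926325701]] [0.007896823824906748, 0.5500188901575742, 1.1275839038585234]
```

View pics/scene0.png

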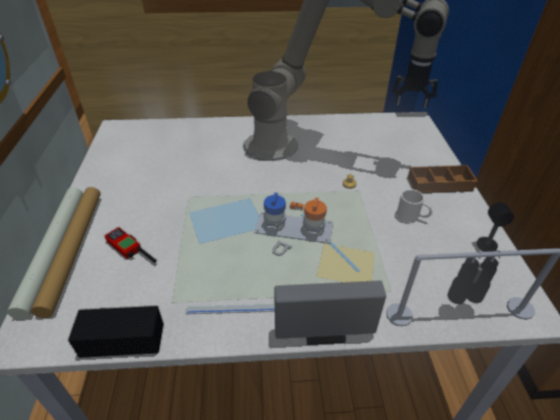

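View pics/top0.png

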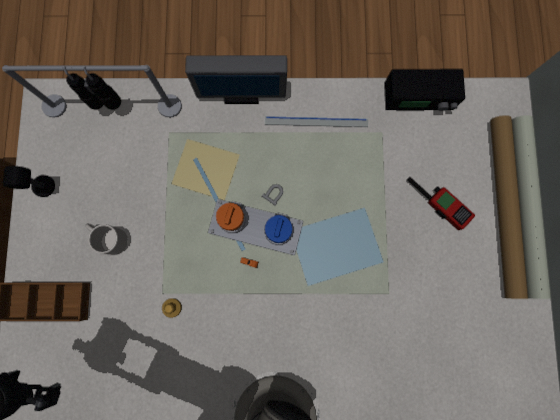

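The orange cap is at about (231,216) in the top view, the blue one at (279,229), with the whistle at (249,262) and the shackle at (273,194). Next I'll zoom in and measure.

```bash
python3 - <<'E'
import cv2
a=cv2.imread("pics/top0.png")[180:280,190:320];b=cv2.imread("pics/scene0.png")[180:255,235:355]
cv2.imwrite("pics/z1.png",cv2.resize(a,None,fx=6,fy=6,interpolation=cv2.INTER_CUBIC))
cv2.imwrite("pics/z2.png",cv2.resize(b,None,fx=6,fy=6,interpolation=cv2.INTER_CUBIC))
E
```

```text
(no output)
```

View pics/z1.png

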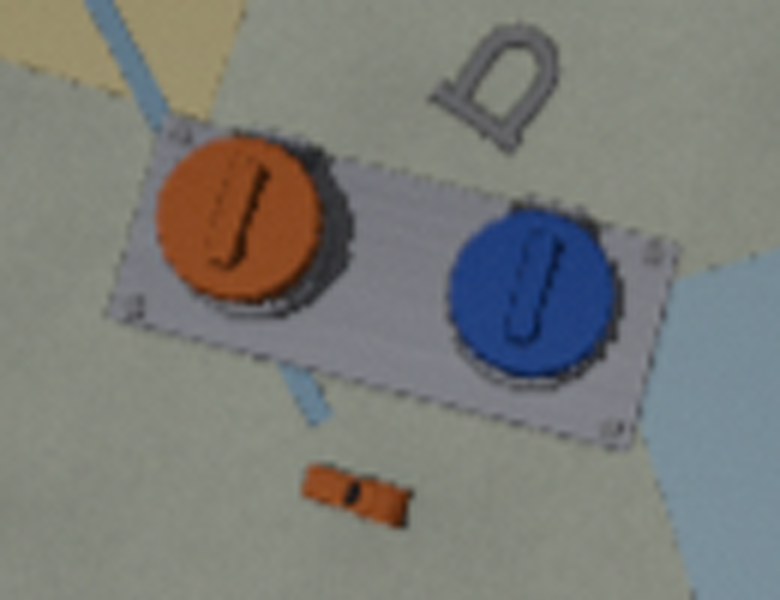

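View pics/z2.png

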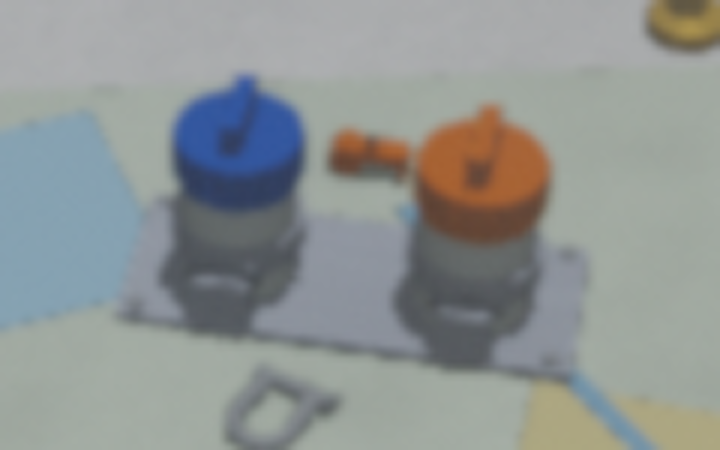

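```bash
cat > h.py <<'E'
import numpy as np,cv2
from rig import *
def bp(c,u,v,z):
    d=c["R"].T@np.linalg.solve(c["mtx"],[u,v,1.]);o=-c["R"].T@c["t"]
    return o+d*(z-o[2])/d[2]
def proj(c,X):
    p=c["mtx"]@(c["R"]@np.asarray(X,float)+c["t"]);return p[:2]/p[2]
def zoom(n,x0,x1,y0,y1,f,name):
    c=read_camera(n);cv2.imwrite("pics/"+name,cv2.resize(np.ascontiguousarray(c["img"][y0:y1,x0:x1,::-1]),None,fx=f,fy=f,interpolation=cv2.INTER_CUBIC));return c
E
python3 - <<'E'
from h import *
c=read_camera("top")
u=lambda p:((p[0]+.5)/6-.5+190,(p[1]+.5)/6-.5+180)
hsv=cv2.cvtColor(c["img"],cv2.COLOR_RGB2HSV)
for nm,lo,hi in(("or",(3,150,60),(18,255,255)),("bl",(105,150,60),(125,255,255))):
    m=cv2.inRange(hsv,lo,hi);m[:,:200]=0;m[:,320:]=0;m[:190]=0;m[250:]=0
    m=cv2.morphologyEx(m,cv2.MORPH_CLOSE,np.ones((3,3)))
    cs,_=cv2.findContours(m,cv2.RETR_EXTERNAL,cv2.CHAIN_APPROX_NONE);k=max(cs,key=cv2.contourArea)
    (x,y),r=cv2.minEnclosingCircle(k);M=cv2.moments(k)
    X=bp(c,x,y,.106);X2=bp(c,M['m10']/M['m00'],M['m01']/M['m00'],.106)
    w=bp(c,x+r,y,.106)-X
    print(nm,x,y,r,X,X2,np.linalg.norm(w))
P=[bp(c,*u(p),.008) for p in[(163,112),(680,245),(628,450),(108,315)]]
for p in P:print(p)
print("centre",np.mean(P,0),[np.linalg.norm(P[i]-P[(i+1)%4]) for i in range(4)])
d=(P[0]-P[1]+P[3]-P[2]);print("y axis ang",np.arctan2(d[1],d[0])-np.pi/2)
for nm,a,b in(("obar",(253,160),(227,265)),("bbar",(548,235),(520,340))):
    A=bp(c,*u(a),.127);B=bp(c,*u(b),.127);print(nm,(A+B)/2,np.linalg.norm(A-B),np.arctan2(*(A-B)[[1,0]]))
from scipy.spatial.transform import Rotation as Ro
q=state()["tool_rot"];print(Ro.from_quat(q[[1,2,3,0]]).as_matrix())
# scene check
c=read_camera("scene");hsv=cv2.cvtColor(c["img"],cv2.COLOR_RGB2HSV)
for z,X in((.127,(0.53,0.1)),): pass
E
```

```text
or 229.72891235351562 216.06626892089844 13.700190544128418 [0.51860196 0.11565949 0.106     ] [0.51861378 0.11572958 0.106     ] 0.03519073825808227
bl 278.5 228.5 13.729630470275879 [ 0.48656518 -0.00950912  0.106     ] [ 0.48627167 -0.00919936  0.106     ] 0.03505550361303353
[0.58320657 0.16333011 0.008     ]
[ 0.52033277 -0.07861431  0.008     ]
[ 0.42541457 -0.05375382  0.008     ]
[0.48752977 0.18679194 0.008     ]
centre [0.50412092 0.05443848 0.008     ] [np.float64(0.24998044065257913), np.float64(0.09811986916440234), np.float64(0.24843622703783835), np.float64(0.0985114531291683)]
y axis ang -0.25347783020031844
obar [0.51840078 0.1138595  0.127     ] 0.0456929985754328 -0.2246524673730123
bbar [ 0.48678357 -0.00953558  0.127     ] 0.04564342259586487 -0.2605216674618759
[[-4.86686341e-04  2.78115587e-01  9.60547491e-01]
 [-1.02957080e-03  9.60546957e-01 -2.78115954e-01]
 [-9.99999352e-01 -1.12430688e-03 -1.81145397e-04]]
```

The measurements agree. The plate comes out at 250 x 98 mm, the cap radius at 35 mm, the bar at 46 mm, and the cap spacing at 129 mm. The orange cap axis is at about (0.519, 0.116) with its bar at about -0.23 rad. I'll traverse at the present height, well above everything on the table.

Emit:
jog_arm:
  targets:
    - [0,0,0,0,-0.027,0.047,0.6]
    - [0,0,0,0,-0.027,0.047,0.6]
    - [0,0,0,0,-0.027,0.047,0.6]
    - [0,0,0,0,-0.027,0.047,0.6]
    - [0,0,0,0,-0.027,0.047,0.6]
    - [0,0,0,0,-0.027,0.047,0.6]
    - [0,0,0,0,-0.027,0.047,0.6]
    - [0,0,0,0,-0.027,0.047,0.6]
  force: 60

```text
t: 1.2
ee_pos: [0.454, 0.1857, 0.2301]
tool_rot: [0.7, 0.096, 0.701, -0.097]
force: [0.6, 0.2, -0.9]
opening: 0.0512
```

```bash
cat >> h.py <<'E'
from scipy.spatial.transform import Rotation as Ro
T=np.array([.5188,.1160,.111])
def rep(T=T,yaw=-.23):
    s=state();q=s["tool_rot"];R=Ro.from_quat(q[[1,2,3,0]]).as_matrix()
    des=np.array([[0,-np.sin(yaw),np.cos(yaw)],[0,np.cos(yaw),np.sin(yaw)],[-1,0,0]])
    print("t",round(s["t"],2),"pos",s["ee_pos"].round(4),"yaw",round(np.arctan2(R[1,2],R[0,2]),4),"open",round(s["opening"],4),"F",s["force"].round(1),"M",s["wrist_torque"].round(2),"q6",s["qpos"][5].round(2))
    print("  shift",(R.T@(T-s["ee_pos"])).round(4),"rot",Ro.from_matrix(R.T@des).as_rotvec().round(3))
E
python3 -c "
from h import *
rep()"
```

```text
t 1.2 pos [0.454  0.1857 0.2301] yaw -0.2738 open 0.0512 F [ 0.6  0.2 -0.9] M [-0.   -0.03  0.04] q6 -1.07
  shift [ 0.1191 -0.0496  0.0812] rot [-0.044 -0.     0.   ]
```

Emit:
jog_arm:
  targets:
    - [-0.044,0,0,0,-0.025,0.04,0.5]
    - [0,0,0,0,-0.025,0.04,0.5]
    - [0,0,0,0.03,0,0,0.5]
    - [0,0,0,0.02,0,0,0.5]
    - [0,0,0,0,0,0,0.5]

```text
t: 1.82
ee_pos: [0.5235, 0.1106, 0.1779]
tool_rot: [0.702, 0.083, 0.702, -0.083]
force: [-0.2, -0.4, 0.8]
opening: 0.0426
```

```bash
python3 -c "
from h import *
rep()
zoom('scene',235,355,165,240,6,'z3.png');zoom('top',190,320,170,270,6,'z4.png')"
```

```text
t 1.82 pos [0.5235 0.1106 0.1779] yaw -0.2353 open 0.0426 F [-0.2 -0.4  0.8] M [0.06 0.   0.04] q6 -1.27
  shift [ 0.0669  0.0042 -0.0059] rot [-0.005 -0.     0.   ]
```

View pics/z3.png

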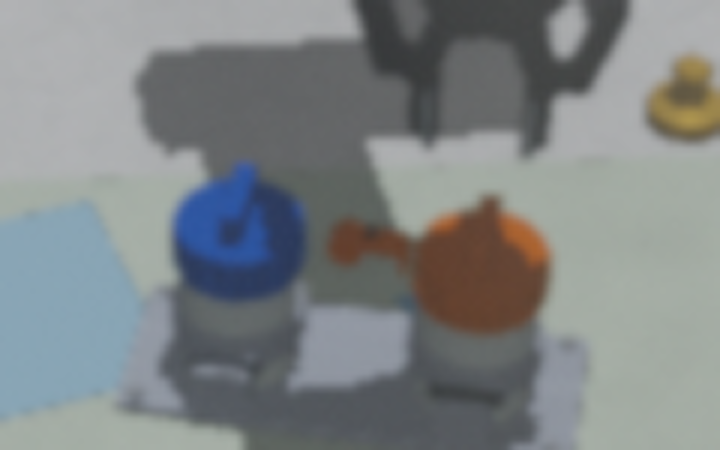

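In the scene view the open fingers (tips near zoom (428,140) and (532,150)) straddle the orange bar at (490,210) and are still above it. I'll correct sideways and then descend.

Emit:
jog_arm:
  targets:
    - [0,0,0,0.0,0.004,-0.006,0.45]
    - [0,0,0,0.03,0,0,0.45]
    - [0,0,0,0.022,0,0,0.45]
    - [0,0,0,0.004,0,0,0.45]
    - [0,0,0,0,0,0,0.45]

```text
t: 2.55
ee_pos: [0.5211, 0.119, 0.1279]
tool_rot: [0.707, 0.083, 0.698, -0.081]
force: [-0.3, 0.4, 0.4]
opening: 0.0383
```

```bash
python3 -c "
from h import *
rep()
zoom('scene',265,355,175,245,8,'z5.png')"
```

```text
t 2.55 pos [0.5211 0.119  0.1279] yaw -0.2323 open 0.0383 F [-0.3  0.4  0.4] M [ 0.02 -0.   -0.04] q6 -1.26
  shift [ 0.0168 -0.0036 -0.0018] rot [-0.002  0.012 -0.004]
```

View pics/z5.png

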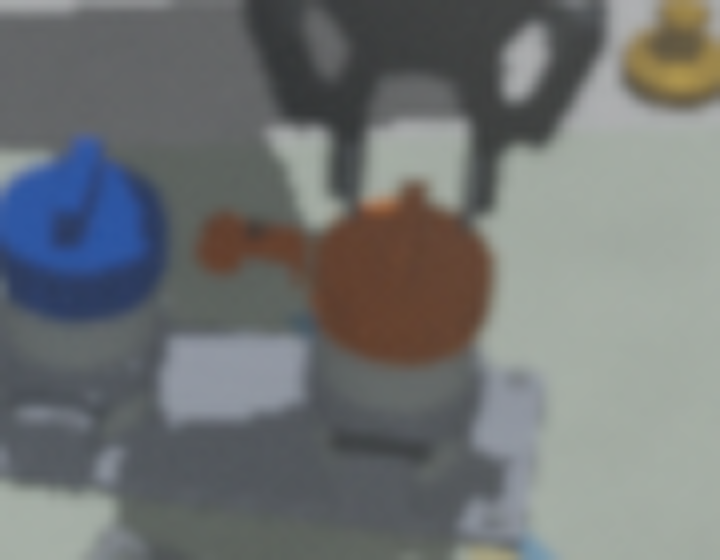

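The bar is at about (410,230) between the fingers (inner edges at 362 and 472). They sit a few mm to one side, as the numbers say. I'll correct that and finish the descent.

Emit:
jog_arm:
  targets:
    - [0,0.012,-0.004,0.0,-0.0035,-0.002,0.4]
    - [0,0,0,0.008,0,0,0.4]
    - [0,0,0,0.006,0,0,0.4]
    - [0,0,0,0,0,0,0.4]

```text
t: 3.1
ee_pos: [0.5192, 0.1159, 0.1148]
tool_rot: [0.703, 0.082, 0.701, -0.082]
force: [-0.3, -0.5, -0.3]
opening: 0.0337
```

```bash
python3 -c "
from h import *
rep()"
```

```text
t 3.1 pos [0.5192 0.1159 0.1148] yaw -0.2324 open 0.0337 F [-0.3 -0.5 -0.3] M [ 0.02  0.01 -0.  ] q6 -1.26
  shift [ 0.0038 -0.     -0.0004] rot [-0.002  0.002 -0.001]
```

Emit:
jog_arm:
  targets:
    - [0,0,0,0.005,0,0,0.3]
    - [0,0,0,0,0,0,0.2]
    - [0,0,0,0,0,0,0.0]
    - [0,0,0,0,0,0,0.0]
    - [0,0,0,0,0,0,0.0]
    - [0,0,0,0,0,0,0.0]
  force: 60

```text
t: 3.85
ee_pos: [0.5197, 0.1176, 0.1099]
tool_rot: [0.704, 0.083, 0.701, -0.081]
force: [-0.7, 0.8, -0.5]
opening: 0.0104
```

```bash
python3 -c "
from h import *
rep()
zoom('scene',265,355,175,245,8,'z6.png')"
```

```text
t 3.85 pos [0.5197 0.1176 0.1099] yaw -0.2327 open 0.0104 F [-0.7  0.8 -0.5] M [ 0.19  0.   -0.04] q6 -1.26
  shift [-0.0011 -0.0017 -0.0005] rot [-0.003  0.003 -0.004]
```

View pics/z6.png

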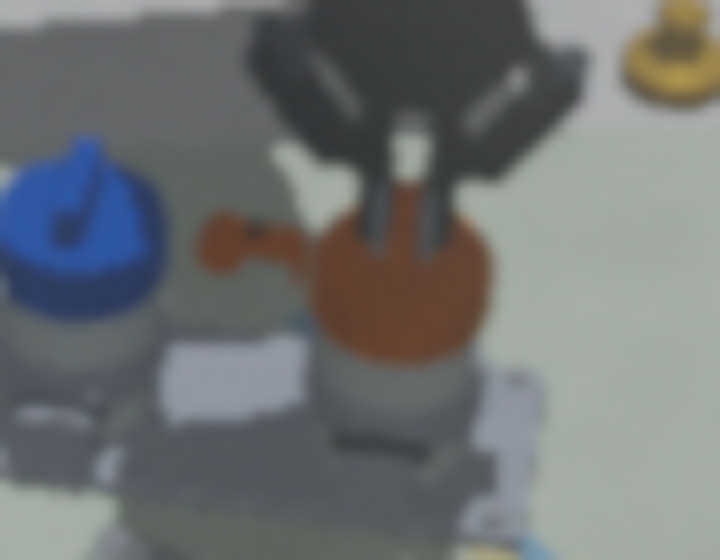

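The fingers hold the bar on both sides (zoom (378,220) and (432,220)). The bar pulled the tool 1.7 mm to the axis that the plate corners predicted. I'll try one way first, in small steps with a firm grip.

Emit:
jog_arm:
  targets:
    - [0,0,0,0,0,0,0.0]
    - [-0.06,0,0,0,0,0,0.0]
    - [-0.06,0,0,0,0,0,0.0]
    - [-0.06,0,0,0,0,0,0.0]
  force: 80

```text
t: 4.4
ee_pos: [0.5197, 0.1177, 0.11]
tool_rot: [0.708, 0.02, 0.706, -0.017]
force: [-0.9, 1.6, 0.7]
opening: 0.01
```

```bash
python3 -c "
from h import *
rep()"
```

```text
t 4.4 pos [0.5197 0.1177 0.11  ] yaw -0.0529 open 0.01 F [-0.9  1.6  0.7] M [ 0.11 -0.01 -1.77] q6 -1.44
  shift [-0.001  -0.0018 -0.0008] rot [ 0.177  0.003 -0.005]
```

Emit:
jog_arm:
  targets:
    - [-0.05,0,0,0,0,0,0.0]
    - [0,0,0,0,0,0,0]

```text
t: 4.65
ee_pos: [0.5197, 0.1177, 0.11]
tool_rot: [0.708, 0.007, 0.706, -0.001]
force: [-0.6, 2.1, 0.0]
opening: 0.0103
```

```bash
python3 -c "
from h import *
rep()
zoom('scene',265,355,175,245,8,'z7.png')"
```

```text
t 4.65 pos [0.5197 0.1177 0.11  ] yaw -0.0113 open 0.0103 F [-0.6  2.1  0. ] M [ 0.14 -0.01 -2.21] q6 -1.49
  shift [-0.001  -0.0017 -0.0009] rot [ 0.219  0.003 -0.008]
```

View pics/z7.png

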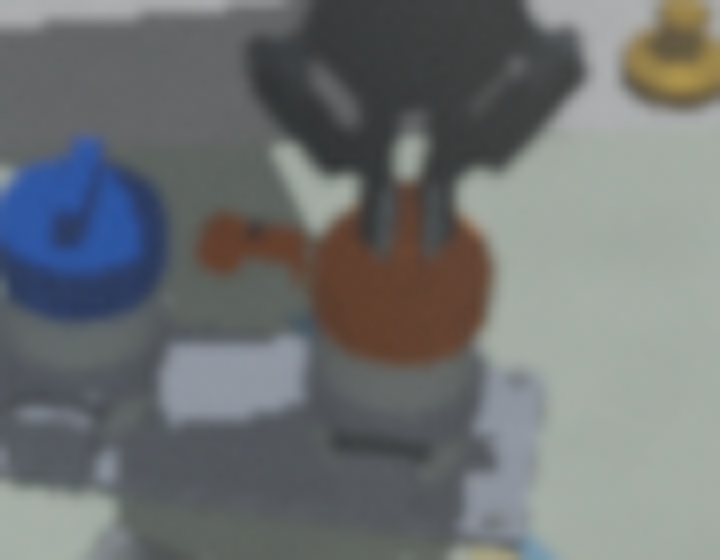

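The moment has risen to -2.2 N m and the bar isn't following the tool, so this way is the hard stop. Now the other way.

Emit:
jog_arm:
  targets:
    - [0.08,0,0,0,0,0,0]
    - [0.08,0,0,0,0,0,0]
    - [0.08,0,0,0,0,0,0]
    - [0.08,0,0,0,0,0,0]

```text
t: 5.2
ee_pos: [0.5195, 0.1174, 0.1099]
tool_rot: [0.698, 0.121, 0.696, -0.117]
force: [-0.3, 0.9, 0.5]
opening: 0.0098
```

```bash
python3 -c "
from h import *
rep()"
```

```text
t 5.2 pos [0.5195 0.1174 0.1099] yaw -0.3371 open 0.0098 F [-0.3  0.9  0.5] M [0.08 0.03 0.01] q6 -1.16
  shift [-0.0011 -0.0015 -0.0002] rot [-0.107  0.002 -0.006]
```

Emit:
jog_arm:
  targets:
    - [0.08,0,0,0,0,0,0]
    - [0.08,0,0,0,0,0,0]
    - [0.08,0,0,0,0,0,0]

```text
t: 5.58
ee_pos: [0.5193, 0.1174, 0.1099]
tool_rot: [0.679, 0.203, 0.677, -0.201]
force: [-1.1, 2.7, 0.3]
opening: 0.0099
```

```bash
python3 -c "
from h import *
rep()"
```

```text
t 5.58 pos [0.5193 0.1174 0.1099] yaw -0.5785 open 0.0099 F [-1.1  2.7  0.3] M [0.5  0.04 0.04] q6 -0.92
  shift [-0.0011 -0.0014  0.0004] rot [-0.348  0.002 -0.003]
```

It turns easily this way, with a moment of about 0. I'll carry on towards about -1.0.

Emit:
jog_arm:
  targets:
    - [0.1,0,0,0,0,0,0]
    - [0.1,0,0,0,0,0,0]
    - [0.1,0,0,0,0,0,0]
    - [0.1,0,0,0,0,0,0]
    - [0.05,0,0,0,0,0,0]

```text
t: 6.2
ee_pos: [0.5192, 0.1174, 0.1099]
tool_rot: [0.617, 0.349, 0.613, -0.349]
force: [-0.8, 3.4, 0.6]
opening: 0.01
```

```bash
python3 -c "
from h import *
rep()
zoom('scene',265,355,175,245,8,'z8.png')"
```

```text
t 6.2 pos [0.5192 0.1174 0.1099] yaw -1.0322 open 0.01 F [-0.8  3.4  0.6] M [0.61 0.1  0.52] q6 -0.46
  shift [-0.0011 -0.001   0.001 ] rot [-0.802  0.004 -0.   ]
```

View pics/z8.png

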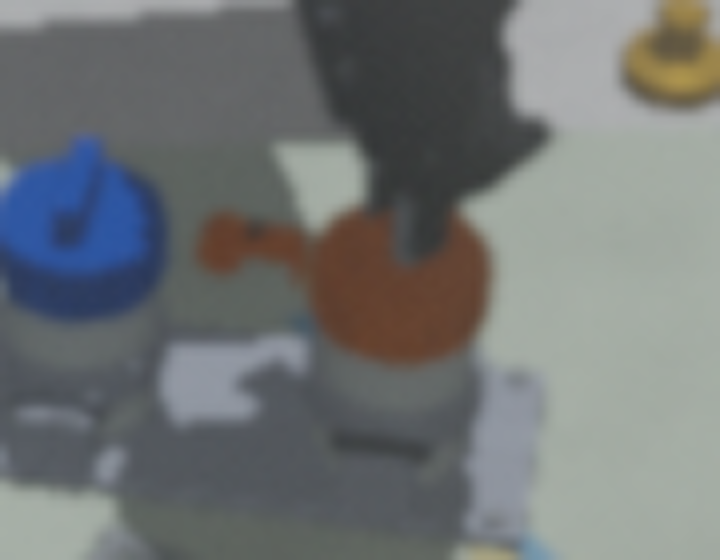

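The moment is 0.5 N m as the tool nears the end stop, about 0.78 rad from the holder's x. I'll try a gentle lift.

Emit:
jog_arm:
  targets:
    - [0,0,0,-0.004,0,0,0]
    - [0,0,0,-0.004,0,0,0]
    - [0,0,0,-0.004,0,0,0]

```text
t: 6.62
ee_pos: [0.5191, 0.1176, 0.1216]
tool_rot: [0.617, 0.347, 0.614, -0.348]
force: [-0.5, 0.9, -1.0]
opening: 0.0099
```

```bash
python3 -c "
from h import *
rep()
zoom('scene',265,355,165,235,8,'z9.png')"
```

```text
t 6.62 pos [0.5191 0.1176 0.1216] yaw -1.0287 open 0.0099 F [-0.5  0.9 -1. ] M [ 0.05 -0.05  0.08] q6 -0.46
  shift [ 0.0106 -0.0011  0.0011] rot [-0.799  0.005  0.001]
```

View pics/z9.png

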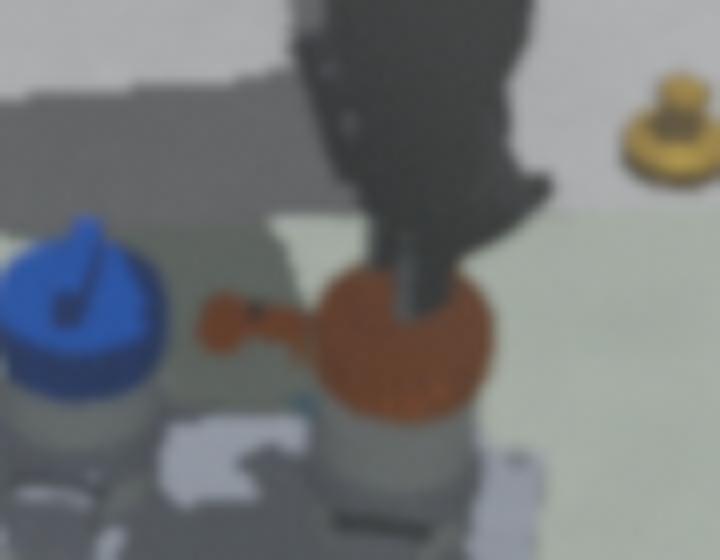

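The cap is rising with the hand: its lower edge has gone up and Fz is about -1 N, roughly the cap's weight. I'll go on up to 10 cm, TCP z ≈ 0.21.

Emit:
jog_arm:
  targets:
    - [0,0,0,-0.01,0,0,0]
    - [0,0,0,-0.015,0,0,0]
    - [0,0,0,-0.018,0,0,0]
    - [0,0,0,-0.018,0,0,0]
    - [0,0,0,-0.015,0,0,0]
    - [0,0,0,-0.006,0,0,0]
    - [0,0,0,0,0,0,0]

```text
t: 7.55
ee_pos: [0.5187, 0.1161, 0.2122]
tool_rot: [0.619, 0.347, 0.612, -0.349]
force: [0.6, -0.9, -0.3]
opening: 0.01
```

```bash
python3 -c "
from h import *
rep(T=np.array([.5197,.1175,.21]),yaw=-1.03)
zoom('scene',235,355,140,230,6,'z10.png');zoom('top',190,320,180,280,6,'z11.png')"
```

```text
t 7.55 pos [0.5187 0.1161 0.2122] yaw -1.0293 open 0.01 F [ 0.6 -0.9 -0.3] M [-0.01  0.04 -0.04] q6 -0.46
  shift [ 0.0022  0.0016 -0.0007] rot [ 0.001  0.008 -0.003]
```

View pics/z10.png

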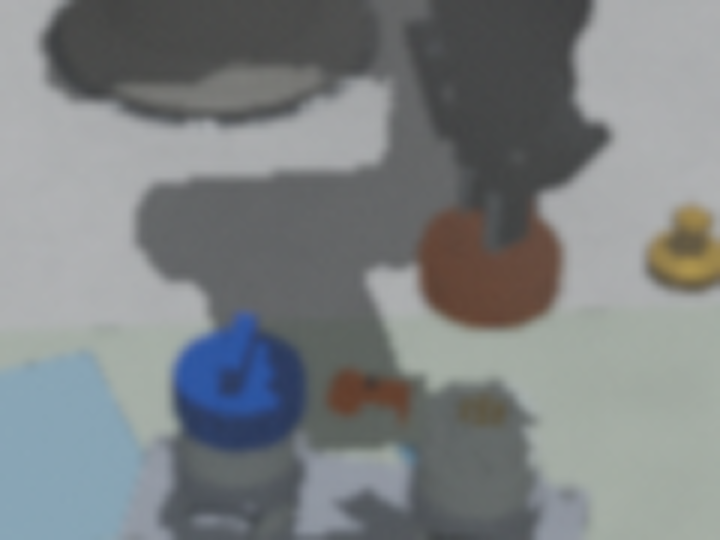

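View pics/z11.png

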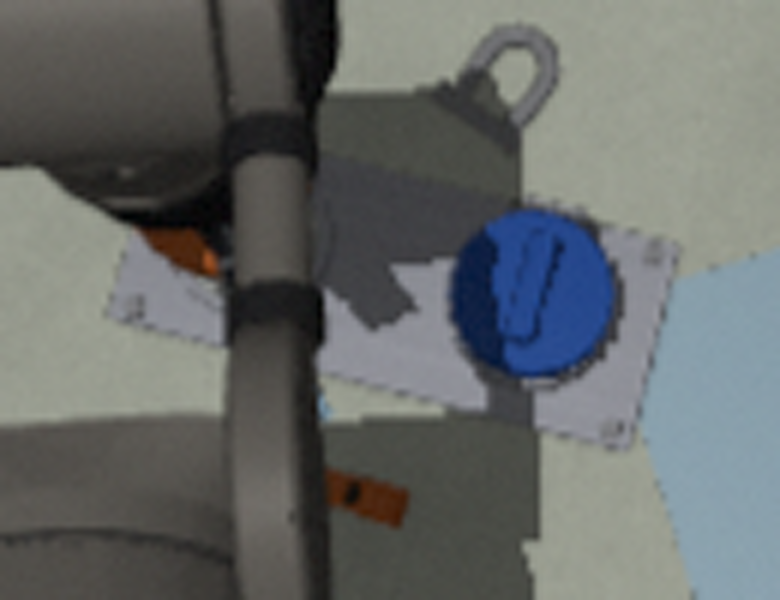

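The cap hangs level in the gripper at zoom (490,265). The canister mouth below it at (480,410) is open with the fuses visible, and the blue cap, whistle and shackle haven't moved. I'll make one small settling correction and then hand in.

Emit:
jog_arm:
  targets:
    - [0,0.008,-0.003,0.002,0.0015,0,0]
    - [0,0,0,0,0,0,0]
    - [0,0,0,0,0,0,0]

```text
t: 8.02
ee_pos: [0.5191, 0.1168, 0.2077]
tool_rot: [0.614, 0.347, 0.617, -0.349]
force: [-0.3, -0.3, -0.3]
opening: 0.0099
```

```bash
python3 -c "
from h import *
rep(T=np.array([.5197,.1175,.21]),yaw=-1.03)
print(finish_job())"
```

```text
t 8.03 pos [0.5191 0.1168 0.2077] yaw -1.0293 open 0.0099 F [-0.3 -0.3 -0.3] M [ 0.06 -0.01 -0.01] q6 -0.46
  shift [-0.0023  0.0008 -0.0003] rot [ 0.001 -0.002  0.005]
the job is handed in; nothing more can be done
None
```

The orange cap is off its canister. The job was handed in at about 8 s with the gripper still holding the cap about 98 mm above its seat, within about 1 mm of its axis.

- **Finding the thread:** I gripped the cap by its bar. Turned counter-clockwise (seen from above), it stopped hard with about 2.2 N m on the wrist. Turned clockwise, it went freely to about 0.78 rad from the holder's x, and then lifted with no resistance.
- **Last checks:** The tool is within about 0.01 rad of vertical, and the last picture showed the cap level and the mouth open with the fuses visible. The blue cap, whistle and shackle looked unmoved. I took no picture after the final 4 mm settling move.
- **Not fully checked:**
  - In the last pictures the mug, radio and ruler were out of frame. The arm passed well above table height.
  - The gripper read about 10 mm on a 12 mm bar.
  - The camera's fit of the cap was about 2 mm off the axis found on gripping, and the plate corners agreed with the grip.

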